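Make up two takeaway orders at a night soup stall

ROBOT

A 7-joint arm with a two-finger parallel gripper is mounted at the origin on the work surface. World frame = base frame: x ahead of the robot, y to its left, z up, the work surface at z = 0. Lengths are in m, angles in rad, forces in N, time in s.
With the tool pointing down it reaches from about 0.4 to 0.85 m from the base axis. Payload 10.4 kg.
Tool frame: the origin (TCP) lies between the finger pads; the fingertips stand ahead of it and the grasp point (between the pads) lies 6 mm ahead of it (finger_overhang is the z of the fingertips in the tool frame, in m); z points along the fingers, y is the direction in which the jaws open and shut (so a half turn about z gives the same grasp; the last joint's range is limited). The gripper opens to 85 mm and grips with 20 to 120 N. Pads are 22 mm wide; open, the fingers measure 114 mm over their backs; the gripper's body (76 mm by 85 mm) begins 54 mm behind the grasp point. The pads swing forward as they close: fully open they stand 13 mm farther back than shut.
Start: joints at [1.255, 0.332, -0.065, 1.46, 0.022, 1.35, -0.088], TCP at [0.18, -0.598, 0.256] pointing down, gripper open.
Joint ranges: [-2.6, 2.6], [-0.5, 2.12], [-1.47, 1.34], [0.16, 2.42], [-1.27, 4.41], [0.06, 2.06], [-2.6, 2.6]. Speed limits (rad/s): [2.22, 2.22, 2.79, 2.79, 3.14, 3.14, 3.14].

INTERFACE

Orientations are given as a unit quaternion [x, y, z, w].
In Python, from workcell import * gives the robot as it stands.
- The arm moves only by the shell command python3 -m creep 'ROWS' [FORCE]. ROWS is JSON, a list of rows, each a list of 7 numbers: the turn, a rotation vector about the tool's x, y, z in rad, then the shift along the tool's x, y, z in mm, then the closure in counts, from 0 (fully open) to 255 (shut). In form: [[wx, wy, wz, dx, dy, dz, claw], ...]. A call has 1 to 8 rows; each row shifts and turns the commanded pose from where the row before left it, along the tool's axes as they then stand; what a row does not reach is not made up. A row lasts 1/10 s, in which the tool goes at most 50 mm and 8.59 degrees, less where a joint would pass 70% of its speed; a pose out of reach is approached as far as the arm can. A call is refused whole if a number of a shift passes 50 or a number of a turn 0.15, either way. A call with a gripper value outside its range is refused whole. The fingers move at their own pace and stop on an object; FORCE is the grip in N (left out, the last holds). Time passes only in rows, so rows that do not move let the fingers close. It gives the time, the measured TCP pose, the force and the opening at its end, in the units of the state.
- get_obs(): the state, without advancing time (a new reading comes with each control period).
- camera(name): name is "side" or "top"; returns (picture, depth): 420x560x3 uint8, blue, green, red; 420x560 float32, m along the optical axis (not along the pixel's ray), 0 where there is no reading.
- camera_model(name): a dict with "camera_matrix" (3x3 intrinsics, pixels), "R" (3x3) and "t" (3): a world point X has camera coordinates R X + t. Camera axes: x right, y down, z forward; pixel columns grow to the right and rows downward; lengths in m; the calibration is good to about 2 mm. A picture is of the moment at which its call begins. camera_model takes no time and is no camera call.
- hand_in(): hands the job in, once; it reports no verdict.
The state is a dict: "clock": time; "joint_pos": joint angles; "joint_velocities": joint speeds; "tau": joint torques, N m; "position": TCP position; "ee_rot": TCP orientation; "ft_force": force on the tool from outside, world axes, zero at the start; "torque": the same for the moment, N m; "grip_width": opening from 0.0 (shut) to 1.0 (fully open).
Only numpy, scipy, OpenCV 4.12 (cv2) and the standard library are available. Lean on these libraries where they do the work, as an engineer would, in place of code of your own. Each camera call takes 0.05 s, during which the arm holds its last target.

TASK

Make up the two orders: on the green tray put the brown cup with the white lid, and the two chopsticks, picked up together in one grasp and laid side by side, centred, across the tray's two white ridges; on the blue tray put the white cup with the black lid and the sauce pot with the red lid. Stand each cup upright and centred on its tray's large ring and the pot on the small ring, and never tip them over on the way. Leave the yellow- and green-lidded sauce pots where they are.

Things in the scene. Friction and masses are not known exactly. Their poses are not given: they have to be found in the camera images.
- tray_green: Green tray, fixed, 180 (own x) x 220 (y) mm, may lie left or right; origin: centre of underside. Floor top at z 4 mm, rim 12 mm high. Flat white rings: large (72 mm dia.) centred at x -30, y +50 mm; small (56 mm) at x -30, y -50. Two white ridges at x 55, y +50 and -50, each 44 (x) x 12 (y) mm, tops at z 20: chopsticks lie across both, along y, middle at x 55, y 0, centres at z 24.
- tray_blue: Blue tray, fixed, 180 (own x) x 220 (y) mm, may lie left or right; origin: centre of underside. Floor top at z 4 mm, rim 12 mm high. Flat white rings: large (72 mm dia.) centred at x -30, y +50 mm; small (56 mm) at x -30, y -50. Two unused white ridges, as on the green tray, at x 55, y +50 and -50, tops at z 20 mm.
- kraft_cup_mid (a point): Centre (37.5 mm up) of a closed soup cup, brown kraft with a white lid; 75 mm tall, 52 mm diameter at the foot, 58 mm at 64 mm up, lid 62 mm diameter; 0.13 to 0.24 kg. Stands upright on the counter, z up.
- black_cup_mid (a point): Centre (37.5 mm up) of a closed soup cup, white with a black lid; 75 mm tall, 52 mm diameter at the foot, 58 mm at 64 mm up, lid 62 mm diameter; 0.13 to 0.24 kg. Stands upright on the counter, z up.
- pot_red_mid (a point): Centre (20 mm up) of a closed sauce pot, white with a red lid; 40 mm tall, 40 mm diameter at the foot, lid 46 mm; 60 g. Stands upright on the counter, z up.
- pot_yellow_mid (a point): Centre (20 mm up) of a closed sauce pot, white with a yellow lid; 40 mm tall, 40 mm diameter at the foot, lid 46 mm; 60 g. Stands upright on the counter, z up. Not wanted: stays where it is.
- pot_green_mid (a point): Centre (20 mm up) of a closed sauce pot, white with a green lid; 40 mm tall, 40 mm diameter at the foot, lid 46 mm; 60 g. Stands upright on the counter, z up. Not wanted: stays where it is.
- stick_a_mid (a point): Centre of one of two like bamboo chopsticks, 8 x 8 x 200 mm (long along own y, z up), 14 g. Lies parallel to stick_b, axes about 13 mm apart, on a fixed dark wooden rest: ridges 12 mm wide, 60 mm either side of the rest's middle, tops 24 mm up, base between them 4 mm high, 50 mm wide; stick centre 28 mm up, open beneath. Either stick may end on either side.
- stick_b_mid (a point): Centre of one of two like bamboo chopsticks, 8 x 8 x 200 mm (long along own y, z up), 14 g. Lies parallel to stick_a, axes about 13 mm apart, on a fixed dark wooden rest: ridges 12 mm wide, 60 mm either side of the rest's middle, tops 24 mm up, base between them 4 mm high, 50 mm wide; stick centre 28 mm up, open beneath. Either stick may end on either side.
There are look-alikes about, which are no part of the job. Leave any orange look-alike of the part that bears black_cup_mid alone.

How it is judged:
By the outcome, as a careful person would: the job done as asked, in the order asked, and still so for the second after the job is handed in, with the robot touching nothing.
It also fails if it takes over 99 s, if anything falls off the work surface, if the arm or the gripper's body presses on something with over 40 N, if the wrist force passes 120 N, or if a joint passes its speed limit or range.

## Working session

There is one attempt and no reset: what is moved stays moved. The work goes in short steps, Python scripts to look and compute and a shell command to move; the robot and the scene stay as the last step left them, time stands still between calls to the robot, and variables do not carry over. Pictures are saved under pics/ and viewed, and the job is handed in when it is done.

```bash
ls; mkdir -p pics; python3 - <<'E'
from workcell import *
import cv2
o=get_obs();print(o)
for n in("top","side"):
    p,d=camera(n);cv2.imwrite(f"pics/{n}0.png",p);m=camera_model(n);print(n,m)
    import numpy as np;np.save(f"{n}0.npy",d)
E
```

```text
pics
{'clock': 0.0, 'joint_pos': array([ 1.25541403,  0.33284704, -0.06467831,  1.46090437,  0.02163546,
        1.34992474, -0.08851363]), 'joint_velocities': array([ 0.00039098, -0.00111937, -0.00054619,  0.00089564, -0.00018609,
       -0.00088216,  0.00023253]), 'tau': array([-4.54485289e-04, -6.25442648e+01,  4.89747198e-02, -3.91607738e+01,
        1.61920086e-02,  9.78290598e-03,  1.82955671e-05]), 'position': array([ 0.18026404, -0.59809381,  0.25554902]), 'ee_rot': array([ 9.89304147e-01,  1.45865772e-01, -1.53501556e-04, -6.76481122e-04]), 'ft_force': array([ 0.47396821, -0.69356648, -0.39772273]), 'torque': array([ 0.02510169,  0.06290282, -0.00674212]), 'grip_width': 0.9984242339925101}
top {'camera_matrix': array([[387.53763638,   0.        , 277.02047292],
       [  0.        , 387.53763638, 210.4883481 ],
       [  0.        ,   0.        ,   1.        ]]), 'R': array([[ 0.02518918, -0.99967544, -0.00380958],
       [-0.98358257, -0.02410215, -0.17884187],
       [ 0.17869201,  0.00825191, -0.98387046]]), 't': array([-0.02448084,  0.49692951,  0.75911836])}
side {'camera_matrix': array([[383.66999805,   0.        , 281.12271313],
       [  0.        , 383.66999805, 208.14616275],
       [  0.        ,   0.        ,   1.        ]]), 'R': array([[-0.99046544, -0.13744077,  0.00939383],
       [-0.09384937,  0.62326151, -0.77636164],
       [ 0.10084893, -0.76984098, -0.63021771]]), 't': array([0.47964156, 0.11465595, 0.85597806])}
```

View pics/top0.png

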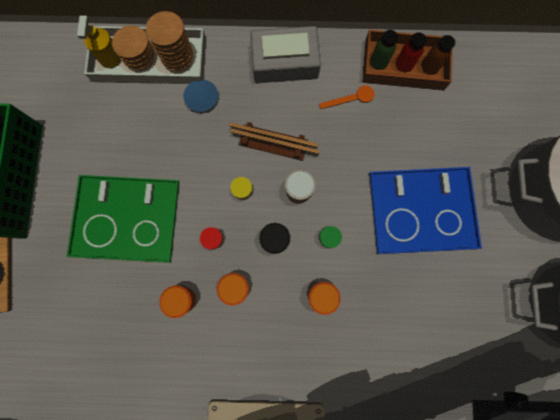

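View pics/side0.png

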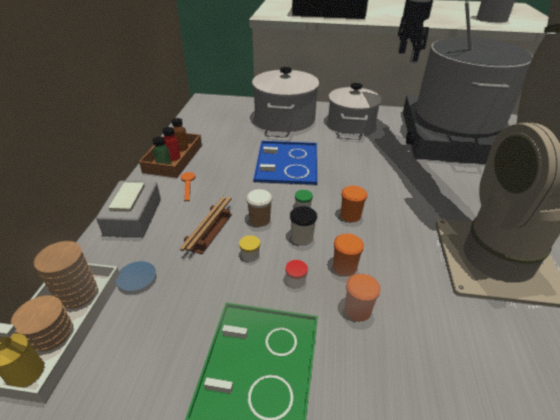

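The top view shows the white lid at (300,186), black (275,238), red pot (211,238), yellow (241,188) and green (330,237). The green tray is at left (125,218) and the blue one at right (425,210). The sticks run from (231,127) to (318,150). The side view shows the same layout, with orange cups nearest the robot.

```bash
cat > h.py <<'E'
from workcell import *
import cv2, numpy as np
from scipy.spatial.transform import Rotation as Rn
def ray(n,uv,z):
    m=camera_model(n);K,R,t=m["camera_matrix"],m["R"],m["t"]
    uv=np.atleast_2d(uv).astype(float)
    d=np.c_[(uv[:,0]-K[0,2])/K[0,0],(uv[:,1]-K[1,2])/K[1,1],np.ones(len(uv))]@R
    c=-R.T@t
    return (c+d*((z-c[2])/d[:,2])[:,None])[:,:2]
def proj(n,X):
    m=camera_model(n);c=m["R"]@np.array(X)+m["t"];u=m["camera_matrix"]@c;return u[:2]/u[2]
def cloud(n,d):
    m=camera_model(n);K,R,t=m["camera_matrix"],m["R"],m["t"]
    v,u=np.mgrid[:420,:560]
    P=np.stack([(u-K[0,2])/K[0,0]*d,(v-K[1,2])/K[1,1]*d,d],-1)
    return (P-t)@R
def lid(n,p,d,seed,z,r=.045,tol=.008):
    P=cloud(n,d);m=(abs(P[...,2]-z)<tol)&(np.hypot(P[...,0]-seed[0],P[...,1]-seed[1])<r)&(d>0)
    k,l,s,c=cv2.connectedComponentsWithStats(m.astype(np.uint8))
    i=1+np.argmax(s[1:,4]);v,u=np.nonzero(l==i)
    q=ray(n,np.c_[u,v],z)
    (cx,cy),R=cv2.minEnclosingCircle(q.astype(np.float32))
    return np.round([cx,cy,R*2,*q.mean(0),np.median(P[l==i][:,2])],4)
E
python3 - <<'E'
from h import *
pt=cv2.imread("pics/top0.png");ps=cv2.imread("pics/side0.png");D={n:np.load(n+"0.npy") for n in("top","side")}
for nm,uv,z in[("kraft",(300,184),.075),("black",(275,238),.075),("red",(211,238),.04),("yel",(241,188),.04),("grn",(330,237),.04),("or1",(176,301),.075),("or2",(233,288),.075),("or3",(324,297),.075)]:
    s=ray("top",uv,z)[0]
    print(nm,lid("top",pt,D["top"],s,z),lid("side",ps,D["side"],s,z))
def white(p):
    h=cv2.cvtColor(p,cv2.COLOR_BGR2HSV);return ((h[...,1]<90)&(h[...,2]>120)).astype(np.uint8)
for n,p,rois in(("top",pt,{"g":(72,180,178,260),"b":(372,170,478,252)}),("side",ps,{"g":(205,308,318,420),"b":(256,142,318,180)})):
    w=white(p)
    for k,(a,b,c,e) in rois.items():
        m=np.zeros_like(w);m[b:e,a:c]=w[b:e,a:c]
        cs,_=cv2.findContours(m,cv2.RETR_EXTERNAL,cv2.CHAIN_APPROX_NONE)
        for q in cs:
            if len(q)<12: continue
            el=cv2.fitEllipse(q);pts=q[:,0]
            xy=ray(n,pts,.004);(x,y),r=cv2.minEnclosingCircle(xy.astype(np.float32))
            xr=ray(n,pts,.02);rr=cv2.minAreaRect(xr.astype(np.float32))
            print(n,k,np.round(el[0]),"ring",np.round([x,y,2*r],4),"ridge",np.round(rr[0],4),np.round(rr[1],4),round(rr[2],1))
E
```

```text
kraft [ 0.5468 -0.0576  0.0622  0.5465 -0.0577  0.0751] [ 0.5439 -0.0483  0.066   0.5437 -0.0476  0.0743]
black [ 0.4373 -0.0092  0.0617  0.4372 -0.0093  0.0752] [ 0.434  -0.      0.0662  0.4348  0.0006  0.0742]
red [0.4377 0.123  0.0468 0.4377 0.1226 0.0406] [0.4354 0.1291 0.0518 0.4354 0.129  0.0398]
yel [0.5462 0.0645 0.0473 0.5463 0.0644 0.0405] [0.5441 0.0713 0.052  0.5435 0.0716 0.0396]
grn [ 0.4463 -0.1246  0.0465  0.4464 -0.1243  0.0405] [ 0.4438 -0.1168  0.0541  0.4434 -0.1163  0.0391]
or1 [0.3107 0.1774 0.062  0.3105 0.1774 0.0753] [0.3093 0.186  0.0645 0.3088 0.1868 0.0747]
or2 [0.3369 0.0689 0.0617 0.3368 0.069  0.0753] [0.3332 0.0783 0.0655 0.335  0.0786 0.0746]
or3 [ 0.3241 -0.1078  0.0616  0.3241 -0.1077  0.0752] [ 0.3214 -0.0972  0.0675  0.3223 -0.0972  0.0741]
top g [145. 233.] ring [0.4488 0.2716 0.057 ] ridge [0.4468 0.2656] [0.0543 0.054 ] 48.2
top g [ 99. 230.] ring [0.4519 0.3715 0.0732] ridge [0.4498 0.3638] [0.0692 0.0695] 48.8
top g [147. 193.] ring [0.5379 0.2764 0.0436] ridge [0.5344 0.2688] [0.0127 0.0424] 87.8
top g [102. 190.] ring [0.5402 0.3753 0.0443]
[... 1011 characters left out ...]
 0.4508 -0.2479] [0.0489 0.012 ] 67.0
side b [295. 171.] ring [ 0.4896 -0.277   0.0705] ridge [ 0.496  -0.2508] [0.0303 0.0676] 14.3
side b [267. 165.] ring [ 0.5683 -0.2993  0.0434] ridge [ 0.564  -0.2747] [0.0407 0.0107] 8.7
side b [298. 153.] ring [ 0.473  -0.3809  0.0437] ridge [ 0.4646 -0.3539] [0.0423 0.0161] 87.2
side b [294. 153.] ring [ 0.5006 -0.3797  0.0485] ridge [ 0.5036 -0.3516] [0.0135 0.047 ] 13.9
side b [271. 148.] ring [ 0.5749 -0.396   0.0484] ridge [ 0.57   -0.3739] [0.0177 0.0464] 85.1
side b [317. 142.] ring [ 0.4349 -0.3538  0.2135] ridge [ 0.4338 -0.3268] [0.0414 0.2057] 8.9
side b [258. 147.] ring [ 0.6102 -0.3683  0.1273] ridge [ 0.6027 -0.3423] [0.0127 0.1235] 10.8
```

```bash
python3 - <<'E'
import cv2
p=cv2.imread("pics/top0.png");cv2.imwrite("pics/z1.png",cv2.resize(p[110:170,220:330],None,fx=7,fy=7,interpolation=cv2.INTER_CUBIC))
p=cv2.imread("pics/side0.png");cv2.imwrite("pics/z2.png",cv2.resize(p[190:265,170:245],None,fx=7,fy=7,interpolation=cv2.INTER_CUBIC))
E
```

```text
(no output)
```

View pics/z1.png

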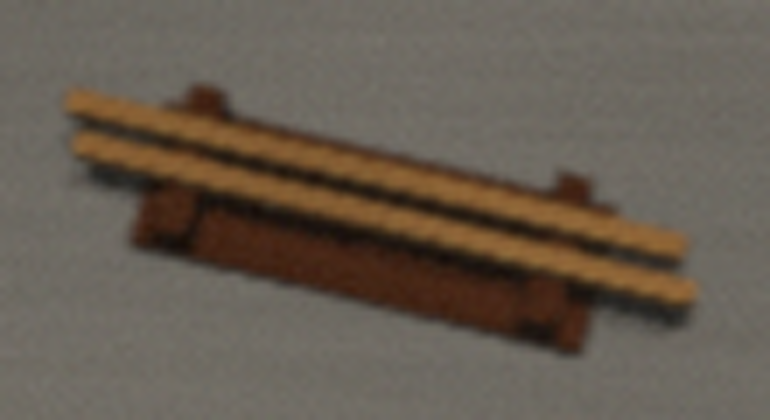

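View pics/z2.png

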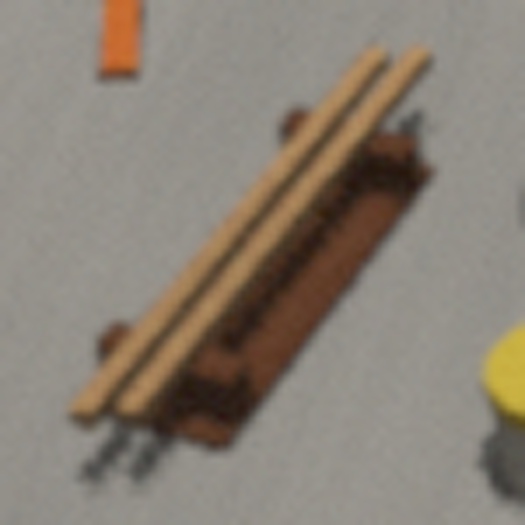

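The zooms show both sticks parallel with ends aligned, sitting toward one side of the rest, and the middle span is free. Next I measure the sticks and tighten the lid estimates.

```bash
cat >> h.py <<'E'
def plan(xyz,yaw=None,o=None):
    # yaw: world direction angle (deg, mod 180) of jaw (tool y) axis
    o=o or get_obs();Rt=Rn.from_quat(o["ee_rot"]).as_matrix();p=o["position"]
    j=np.degrees(np.arctan2(Rt[1,1],Rt[0,1]))
    # remaining tilt
    print("clk",round(o["clock"],2),"pos",np.round(p*1e3,1),"jaw",round(j,2),"toolz",np.round(Rt[:,2],4),"f",np.round(o["ft_force"],1),"w",round(o["grip_width"],3))
    if yaw is not None:
        d=(yaw-j+90)%180-90
        print("wz total rad (about tool z):",round(-np.radians(d),4))
        Rf=np.column_stack([[np.sin(np.radians(j+d)),-np.cos(np.radians(j+d)),0],[np.cos(np.radians(j+d)),np.sin(np.radians(j+d)),0],[0,0,-1]])
        w=Rn.from_matrix(Rt.T@Rf).as_rotvec();print("rotvec",np.round(w,4))
        print("shift after turn, tool axes mm",np.round(Rf.T@(np.array(xyz)-p)*1e3,1))
    print("shift now, tool axes mm",np.round(Rt.T@(np.array(xyz)-p)*1e3,1))
E
python3 - <<'E'
from h import *
import workcell;print([x for x in dir(workcell) if x[0]!='_'])
try: print(finger_overhang)
except Exception as e: print(e)
pt=cv2.imread("pics/top0.png");ps=cv2.imread("pics/side0.png");D={n:np.load(n+"0.npy") for n in("top","side")}
for nm,uv,z in[("kraft",(300,184),.075),("black",(275,238),.075),("red",(211,238),.04)]:
    s=ray("top",uv,z)[0];print(nm,lid("side",ps,D["side"],s,z,tol=.0025),lid("top",pt,D["top"],s,z,tol=.003))
for n,p,(a,b,c,e) in(("top",pt,(220,110,330,170)),("side",ps,(170,190,245,265))):
    h=cv2.cvtColor(p,cv2.COLOR_BGR2HSV);print(h[127,240] if n=="top" else h[215,205])
    m=((h[...,0]>8)&(h[...,0]<25)&(h[...,1]>90)&(h[...,2]>105)).astype(np.uint8);q=np.zeros_like(m);q[b:e,a:c]=m[b:e,a:c]
    k,l,s,_=cv2.connectedComponentsWithStats(q)
    for i in range(1,k):
        if s[i,4]<60: continue
        v,u=np.nonzero(l==i);xy=ray(n,np.c_[u,v],.032 if n=="top" else .030)
        r=cv2.minAreaRect(xy.astype(np.float32));print(n,s[i],np.round(r[0],4),np.round(r[1],4),r[2],xy.mean(0))
print(plan([0.547,-0.057,.2],90))
E
```

```text
['MotionError', 'camera', 'camera_model', 'finger_overhang', 'get_obs', 'hand_in']
0.025
kraft [ 0.5441 -0.0517  0.0602  0.5448 -0.0515  0.0746] [ 0.5469 -0.0572  0.0614  0.5474 -0.0576  0.0752]
black [ 0.4361 -0.0039  0.0591  0.4354 -0.0036  0.0746] [ 0.4376 -0.0092  0.0611  0.4374 -0.0092  0.0753]
red [0.4354 0.1271 0.0482 0.4355 0.1268 0.04  ] [0.4381 0.1225 0.0465 0.4377 0.123  0.0406]
[ 16 157 127]
top [229 123  89  24 283] [0.6695 0.001 ] [0.199  0.0073] 77.12833404541016 [ 0.66893243 -0.00081923]
top [230 129  90  24 276] [ 0.6549 -0.0021] [0.2    0.0073] 76.87928009033203 [ 0.65457238 -0.00241612]
[ 18  25 152]
side [184 190   6  11  60] [ 0.7411 -0.0893] [0.0125 0.0443] 18.445701599121094 [ 0.74034825 -0.08842683]
side [180 197  51  52 458] [ 0.6621 -0.0007] [0.2032 0.0257] 76.56681060791016 [0.66216023 0.00662579]
clk 0.1 pos [ 180.3 -598.1  255.6] jaw -73.22 toolz [-4.0e-04  1.2e-03 -1.0e+00] f [ 0.5 -0.2 -0.9] w 1.002
wz total rad (about tool z): 0.2928Traceback (most recent call last):
  File "<stdin>", line 16, in <module>
  File "h.py", line 34, in plan
    w=Rn.from_matrix(Rt.T@Rf).as_rotvec();print("rotvec",np.round(w,4))
      ~~~~~~~~~~~~~~^^^^^^^^^
  File "scipy/spatial/transform/_rotation.pyx", line 1143, in scipy.spatial.transform._rotation.Rotation.from_matrix
ValueError: Non-positive determinant (left-handed or null coordinate frame) in rotation matrix 0: [[-9.57430119e-01 -2.88665143e-01  4.54831618e-05]
 [-2.88664869e-01  9.57429406e-01  1.23501141e-03]
 [ 4.00051663e-04 -1.16930773e-03  9.99999236e-01]].
```

```bash
sed -i 's/\[np.sin(np.radians(j+d)),-np.cos(np.radians(j+d)),0\]/[-np.sin(np.radians(j+d)),np.cos(np.radians(j+d)),0]/' h.py
python3 -m creep '[[0,0,-0.13,0,0,0,0],[0,0,-0.13,0,0,0,0],[0,0,-0.13,0,0,0,0],[0,0,-0.13,0,0,0,0],[0,0,-0.13,0,0,0,0],[0,0,-0.13,0,0,0,0],[0,0,-0.13,0,0,0,0],[0,0,-0.13,0,0,0,0]]' 35
python3 -c "
from h import *
plan([.5465,-.0572,.2],-13)"
```

```text
clock: 0.9
position: [0.1803, -0.5982, 0.2559]
ee_rot: [0.784, 0.62, 0.0, -0.0]
ft_force: [-0.4, 0.2, -0.5]
grip_width: 1.003
clk 0.9 pos [ 180.3 -598.2  255.9] jaw -13.33 toolz [-3.e-04  7.e-04 -1.e+00] f [-0.4  0.2 -0.5] w 1.003
wz total rad (about tool z): -0.0057
rotvec [-0.0004 -0.0007 -0.0057]
shift after turn, tool axes mm [609.5 235.1  55.9]
shift now, tool axes mm [610.8 231.6  56.2]
```

```bash

python3 -m creep '[[0,0,0,38,14.5,0,0],[0,0,0,38,14.5,0,0],[0,0,0,38,14.5,0,0],[0,0,0,38,14.5,0,0],[0,0,0,38,14.5,0,0],[0,0,0,38,14.5,0,0],[0,0,0,38,14.5,0,0],[0,0,0,38,14.5,0,0]]'
python3 -m creep '[[0,0,0,38,14.5,5,0],[0,0,0,38,14.5,10,0],[0,0,0,38,14.5,10,0],[0,0,0,38,14.5,10,0],[0,0,0,38,14.5,10,0],[0,0,0,38,14.5,10,0],[0,0,0,38,14.5,0,0],[0,0,0,0,0,0,0]]'
python3 -c "
from h import *
plan([.5465,-.0572,.044],-13)"
```

```text
clock: 1.7
position: [0.3653, -0.3288, 0.2561]
ee_rot: [0.786, 0.618, -0.0, -0.0]
ft_force: [1.7, -0.8, -0.2]
grip_width: 0.999
clock: 2.5
position: [0.528, -0.0897, 0.2009]
ee_rot: [0.784, 0.621, 0.001, -0.001]
ft_force: [-0.2, 0.0, 0.5]
grip_width: 0.997
clk 2.5 pos [528.  -89.7 200.9] jaw -13.2 toolz [ 5.0e-04  3.1e-03 -1.0e+00] f [-0.2  0.   0.5] w 0.997
wz total rad (about tool z): -0.0035
rotvec [-0.0002 -0.0031 -0.0035]
shift after turn, tool axes mm [ 35.8  10.8 156.9]
shift now, tool axes mm [ 35.4  10.7 157. ]
```

```bash

python3 -m creep '[[0,-0.003,0,18,5.5,0,0],[0,0,0,17.5,5.2,0,0],[0,0,0,0,0,25,0],[0,0,0,0,0,25,0],[0,0,0,0,0,0,0],[0,0,0,0,0,0,0]]'
python3 -c "
from h import *
plan([.5465,-.0572,.044],-13)
p,d=camera('side');cv2.imwrite('pics/s1.png',p)"
```

```text
clock: 3.1
position: [0.5447, -0.0643, 0.1515]
ee_rot: [0.786, 0.618, -0.001, 0.001]
ft_force: [0.2, -0.9, 0.9]
grip_width: 1.004
clk 3.1 pos [544.7 -64.3 151.5] jaw -13.66 toolz [-0.0014 -0.0028 -1.    ] f [ 0.2 -0.9  0.9] w 1.004
wz total rad (about tool z): -0.0115
rotvec [-0.0008  0.003  -0.0115]
shift after turn, tool axes mm [  7.3   0.2 107.5]
shift now, tool axes mm [  7.6   0.2 107.5]
```

View pics/s1.png

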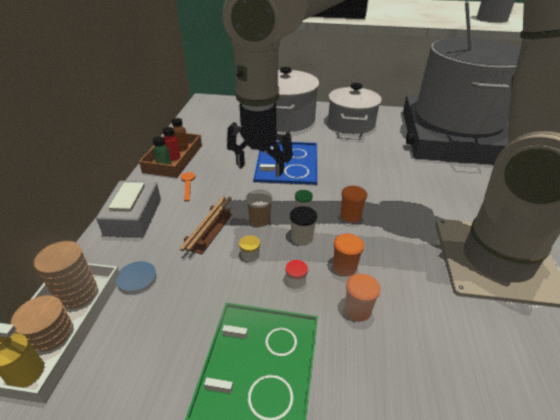

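The gripper hangs above the kraft cup (lid at about (259,200)), jaws either side of it. About 7 mm is still missing along tool x.

```bash

python3 -m creep '[[0,0,0,7.5,0.2,0,0],[0,0,0,0,0,25,0],[0,0,0,0,0,25,0],[0,0,0,0,0,0,0],[0,0,0,0,0,0,0]]'
python3 -c "
from h import *
plan([.5465,-.0572,.044],-13)"
```

```text
clock: 3.65
position: [0.5473, -0.0564, 0.1023]
ee_rot: [0.786, 0.618, -0.001, 0.001]
ft_force: [0.5, -0.0, -0.0]
grip_width: 0.998
clk 3.65 pos [547.3 -56.4 102.3] jaw -13.62 toolz [-1.0e-04 -2.8e-03 -1.0e+00] f [ 0.5 -0.  -0. ] w 0.998
wz total rad (about tool z): -0.0108
rotvec [ 0.0005  0.0027 -0.0108]
shift after turn, tool axes mm [-0.9 -0.6 58.3]
shift now, tool axes mm [-0.8 -0.6 58.3]
```

```bash

python3 -m creep '[[0,0.003,0,-0.8,-0.5,15,0],[0,0,0,0,0,20,0],[0,0,0,0,0,20,0],[0,0,0,0,0,3,0],[0,0,0,0,0,0,0]]'
python3 -c "
from h import *
plan([.5465,-.0572,.044],-13)"
python3 -m creep '[[0,0,0,0,0,0,40],[0,0,0,0,0,0,80],[0,0,0,0,0,0,120],[0,0,0,0,0,0,150],[0,0,0,0,0,0,150],[0,0,0,0,0,0,150],[0,0,0,0,0,0,150]]' 35
python3 -c "
from h import *
plan([.5465,-.0572,.044],-13)"
```

```text
clock: 4.15
position: [0.5462, -0.0575, 0.0434]
ee_rot: [0.786, 0.618, 0.0, -0.0]
ft_force: [-0.0, 0.3, -0.7]
grip_width: 1.0
clk 4.15 pos [546.2 -57.5  43.4] jaw -13.64 toolz [-1.e-04  2.e-04 -1.e+00] f [-0.   0.3 -0.7] w 1.0
wz total rad (about tool z): -0.0111
rotvec [-0.0001 -0.0001 -0.0111]
shift after turn, tool axes mm [ 0.4  0.2 -0.6]
shift now, tool axes mm [ 0.4  0.2 -0.6]
clock: 4.85
position: [0.5471, -0.0574, 0.0447]
ee_rot: [0.786, 0.618, 0.001, 0.001]
ft_force: [-1.4, 0.7, 6.3]
grip_width: 0.673
clk 4.85 pos [547.1 -57.4  44.7] jaw -13.64 toolz [ 2.3e-03 -4.0e-04 -1.0e+00] f [-1.4  0.7  6.3] w 0.673
wz total rad (about tool z): -0.0111
rotvec [ 0.0024 -0.0001 -0.0111]
shift after turn, tool axes mm [ 0.1 -0.7  0.7]
shift now, tool axes mm [ 0.1 -0.7  0.7]
```

```bash

python3 -m creep '[[0,0,0,0,0,-6,150],[0,0,0,0,0,-14,150],[0,0,0,0,0,-20,150],[0,0,0,0,0,-25,150],[0,0,0,0,0,-25,150],[0,0,0,0,0,-10,150],[0,0,0,0,0,0,150]]'
python3 -c "
from h import *
plan([.4515,.3715,.144],-13)
p,d=camera('side');cv2.imwrite('pics/s2.png',p)"
```

```text
clock: 5.55
position: [0.547, -0.0577, 0.1451]
ee_rot: [0.786, 0.618, 0.001, 0.001]
ft_force: [0.2, -0.6, -1.7]
grip_width: 0.671
clk 5.55 pos [547.  -57.7 145.1] jaw -13.65 toolz [ 0.003 -0.001 -1.   ] f [ 0.2 -0.6 -1.7] w 0.671
wz total rad (about tool z): -0.0113
rotvec [ 0.0032  0.0003 -0.0113]
shift after turn, tool axes mm [ 396.7 -189.6    1.1]
shift now, tool axes mm [ 3.945e+02 -1.940e+02  3.000e-01]
```

View pics/s2.png

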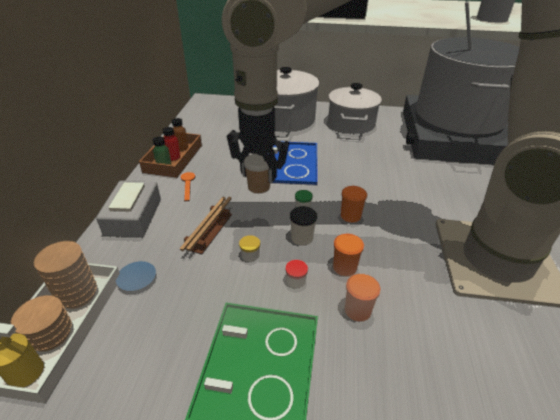

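The cup is held upright at (259,175), clear of the counter. Now carry it to the green tray.

```bash

python3 -m creep '[[0,0,0,12,-6,0,150],[0,0,0,22,-11,0,150],[0,0,0,30,-15,0,150],[0,0,0,30,-15,0,150],[0,0,0,30,-15,0,150],[0,0,0,30,-15,0,150],[0,0,0,30,-15,0,150],[0,0,0,30,-15,0,150]]'
python3 -m creep '[[0,0,0,30,-15,0,150],[0,0,0,30,-15,0,150],[0,0,0,30,-15,0,150],[0,0,0,30,-14,0,150],[0,0,0,30,-13,0,150],[0,0,0,20,-10,0,150],[0,0,0,0,0,0,150],[0,0,0,0,0,0,150]]'
python3 -c "
from h import *
plan([.4515,.3715,.144],-13)"
```

```text
clock: 6.4
position: [0.4908, 0.1776, 0.142]
ee_rot: [0.786, 0.618, -0.001, -0.001]
ft_force: [-0.1, 0.1, -1.3]
grip_width: 0.676
clock: 7.2
position: [0.4516, 0.3607, 0.142]
ee_rot: [0.785, 0.619, -0.001, -0.0]
ft_force: [0.4, 0.0, -2.2]
grip_width: 0.673
clk 7.2 pos [451.6 360.7 142. ] jaw -13.52 toolz [-2.e-03 -8.e-04 -1.e+00] f [ 0.4  0.  -2.2] w 0.673
wz total rad (about tool z): -0.0091
rotvec [-0.0017  0.0013 -0.0091]
shift after turn, tool axes mm [10.5 -2.5 -2. ]
shift now, tool axes mm [10.5 -2.6 -2. ]
```

```bash

python3 -m creep '[[0,0,0,5,-1.3,0,150],[0,0,0,5.5,-1.3,0,150],[0,0,0,0,0,25,150],[0,0,0,0,0,25,150],[0,0,0,0,0,20,150],[0,0,0,0,0,5,150],[0,0,0,0,0,0,150],[0,0,0,0,0,0,150]]'
python3 -c "
from h import *
plan([.4515,.3715,.0495],-13)
p,d=camera('side');cv2.imwrite('pics/s3.png',p)"
```

```text
clock: 8.0
position: [0.4535, 0.3715, 0.0693]
ee_rot: [0.786, 0.618, 0.001, -0.0]
ft_force: [0.7, -0.4, -1.4]
grip_width: 0.672
clk 8.0 pos [453.5 371.5  69.3] jaw -13.65 toolz [ 1.1e-03  9.0e-04 -1.0e+00] f [ 0.7 -0.4 -1.4] w 0.672
wz total rad (about tool z): -0.0114
rotvec [ 0.0008 -0.0011 -0.0114]
shift after turn, tool axes mm [-0.4 -1.9 19.8]
shift now, tool axes mm [-0.5 -1.9 19.8]
```

View pics/s3.png

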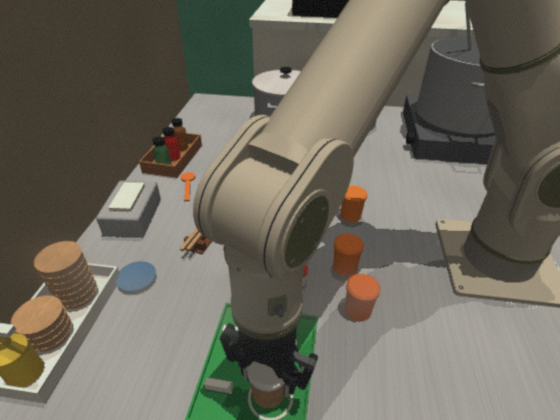

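The cup hovers just above the large ring at (270,395), which shows evenly around it. Lower it gently.

```bash

python3 -m creep '[[0,0,0,-0.5,-1.7,8,150],[0,0,0,0,0,6,150],[0,0,0,0,0,3,150],[0,0,0,0,0,2,150],[0,0,0,0,0,0,150],[0,0,0,0,0,0,150]]'
python3 -c "
from h import *
plan([.4515,.3715,.0487],-13)"
```

```text
clock: 8.65
position: [0.4512, 0.371, 0.0492]
ee_rot: [0.786, 0.618, 0.0, -0.0]
ft_force: [-0.3, -0.1, -0.8]
grip_width: 0.675
clk 8.65 pos [451.2 371.   49.2] jaw -13.63 toolz [ 1.e-04  1.e-04 -1.e+00] f [-0.3 -0.1 -0.8] w 0.675
wz total rad (about tool z): -0.011
rotvec [ 0.0001 -0.0001 -0.011 ]
shift after turn, tool axes mm [0.5 0.2 0.5]
shift now, tool axes mm [0.5 0.2 0.5]
```

```bash

python3 -m creep '[[0,0,0,0.3,0,0.8,150],[0,0,0,0,0,0,150],[0,0,0,0,0,0,70],[0,0,0,0,0,0,45],[0,0,0,0,0,0,30],[0,0,0,0,0,0,30],[0,0,0,0,0,0,30]]'
python3 -m creep '[[0,0,0,0,0,-8,30],[0,0,0,0,0,-20,20],[0,0,0,0,0,-25,0],[0,0,0,0,0,-40,0],[0,0,0,0,0,-30,0],[0,0,0,0,0,0,0]]'
python3 -c "
from h import *
p,d=camera('top');cv2.imwrite('pics/t4.png',p)
plan([.6621,-.0005,.17],-13)"
```

```text
clock: 9.35
position: [0.4512, 0.3712, 0.0484]
ee_rot: [0.786, 0.618, -0.0, 0.0]
ft_force: [0.5, 0.5, 0.7]
grip_width: 0.88
clock: 9.95
position: [0.4525, 0.3731, 0.1764]
ee_rot: [0.786, 0.618, 0.004, 0.0]
ft_force: [0.3, 0.7, 0.4]
grip_width: 1.003
clk 10.0 pos [452.  372.1 174. ] jaw -13.64 toolz [ 0.0036  0.0021 -1.    ] f [-0.8  0.1  0.1] w 1.0
wz total rad (about tool z): -0.0111
rotvec [ 0.003  -0.0029 -0.0111]
shift after turn, tool axes mm [-315.8  288.5    4. ]
shift now, tool axes mm [-312.6  292.     3.9]
```

View pics/t4.png

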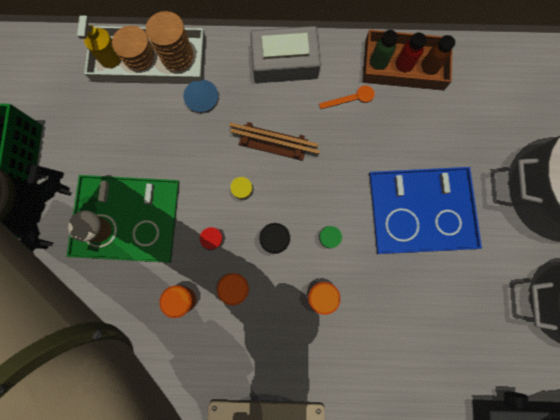

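Top view: the kraft cup stands on the large ring at about (85,225), partly hidden in shadow, and the rest is unchanged. Next the sticks.

```bash

python3 -m creep '[[0,0,-0.011,-20,18,0,60],[0,0,0,-35,32,0,120],[0,0,0,-35,32,0,120],[0,0,0,-35,32,0,120],[0,0,0,-35,32,0,120],[0,0,0,-35,32,0,120],[0,0,0,-35,32,0,120],[0,0,0,-35,32,0,120]]'
python3 -m creep '[[0,0,0,-35,32,0,120],[0,0,0,-12,14,0,120],[0,0,0,0,0,0,120],[0,0,0,0,0,0,120]]'
python3 -c "
from h import *
plan([.6621,-.0005,.039],-13)"
```

```text
clock: 10.8
position: [0.6273, 0.0563, 0.1705]
ee_rot: [0.783, 0.622, -0.001, -0.0]
ft_force: [1.0, 0.0, -0.3]
grip_width: 0.527
clock: 11.2
position: [0.6608, 0.0029, 0.1704]
ee_rot: [0.783, 0.623, -0.0, -0.001]
ft_force: [0.1, 0.7, 0.1]
grip_width: 0.528
clk 11.2 pos [660.8   2.9 170.4] jaw -12.99 toolz [-1.7e-03  8.0e-04 -1.0e+00] f [0.1 0.7 0.1] w 0.528
wz total rad (about tool z): 0.0002
rotvec [-0.0018 -0.0004  0.0002]
shift after turn, tool axes mm [ -3.    2.1 131.4]
shift now, tool axes mm [ -3.1   2.3 131.4]
```

```bash

python3 -m creep '[[0,0,0,-3,2.2,20,120],[0,0,0,0,0,30,120],[0,0,0,0,0,30,120],[0,0,0,0,0,15,120],[0,0,0,0,0,0,120],[0,0,0,0,0,0,120]]'
python3 -c "
from h import *
plan([.6621,-.0005,.039],-13)
p,d=camera('side');cv2.imwrite('pics/s5.png',cv2.resize(p[120:290,130:330],None,fx=3.5,fy=3.5))"
```

```text
clock: 11.8
position: [0.6632, -0.0002, 0.0776]
ee_rot: [0.782, 0.623, 0.0, 0.0]
ft_force: [0.8, -0.5, 0.5]
grip_width: 0.529
clk 11.8 pos [ 6.632e+02 -2.000e-01  7.760e+01] jaw -12.94 toolz [ 1.e-03  3.e-04 -1.e+00] f [ 0.8 -0.5  0.5] w 0.529
wz total rad (about tool z): 0.001
rotvec [ 0.0009 -0.0006  0.001 ]
shift after turn, tool axes mm [-0.5 -1.  38.6]
shift now, tool axes mm [-0.6 -1.  38.6]
```

View pics/s5.png

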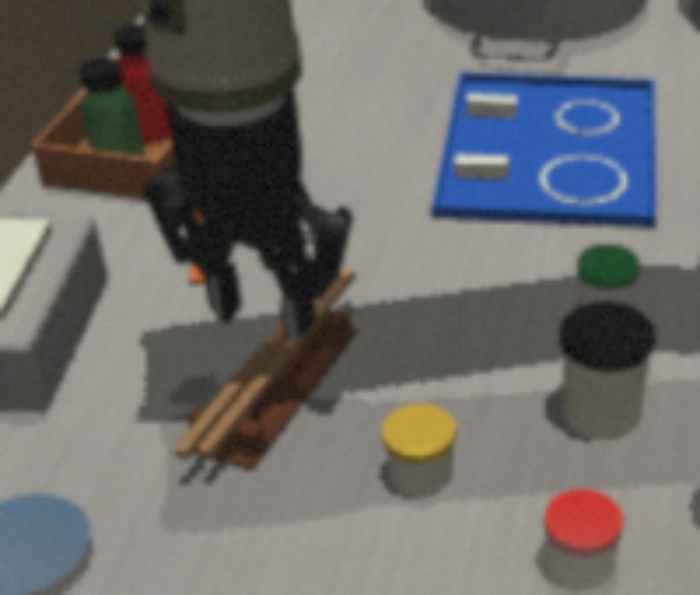

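The fingers stand above the sticks' middle, one on each side (zoom about (225,310) and (297,330)). Descend and close.

```bash

python3 -m creep '[[0,0,0,-0.6,-1,14,120],[0,0,0,0,0,14,120],[0,0,0,0,0,9,120],[0,0,0,0,0,1.5,120],[0,0,0,0,0,0,120],[0,0,0,0,0,0,120]]'
python3 -c "
from h import *
plan([.6621,-.0005,.039],-13)"
python3 -m creep '[[0,0,0,0,0,0,150],[0,0,0,0,0,0,170],[0,0,0,0,0,0,185],[0,0,0,0,0,0,200],[0,0,0,0,0,0,215],[0,0,0,0,0,0,230],[0,0,0,0,0,0,230],[0,0,0,0,0,0,230]]' 30
python3 -c "
from h import *
plan([.6621,-.0005,.039],-13)
p,d=camera('side');cv2.imwrite('pics/s6.png',cv2.resize(p[120:290,130:330],None,fx=3.5,fy=3.5))"
```

```text
clock: 12.45
position: [0.6621, -0.0014, 0.0383]
ee_rot: [0.783, 0.622, 0.0, 0.0]
ft_force: [0.0, 0.1, 0.0]
grip_width: 0.531
clk 12.45 pos [662.1  -1.4  38.3] jaw -13.0 toolz [ 6.e-04  1.e-04 -1.e+00] f [0.  0.1 0. ] w 0.531
wz total rad (about tool z): -0.0001
rotvec [ 0.0006 -0.0002 -0.0001]
shift after turn, tool axes mm [ 0.9 -0.2 -0.7]
shift now, tool axes mm [ 0.9 -0.2 -0.7]
clock: 13.25
position: [0.6619, -0.0015, 0.0382]
ee_rot: [0.783, 0.622, 0.0, 0.0]
ft_force: [-1.2, 1.6, 3.7]
grip_width: 0.18
clk 13.25 pos [661.9  -1.5  38.2] jaw -13.01 toolz [ 4.e-04 -1.e-04 -1.e+00] f [-1.2  1.6  3.7] w 0.18
wz total rad (about tool z): -0.0001
rotvec [ 0.0004  0.     -0.0001]
shift after turn, tool axes mm [ 1.  -0.  -0.8]
shift now, tool axes mm [ 1.  -0.  -0.8]
```

View pics/s6.png

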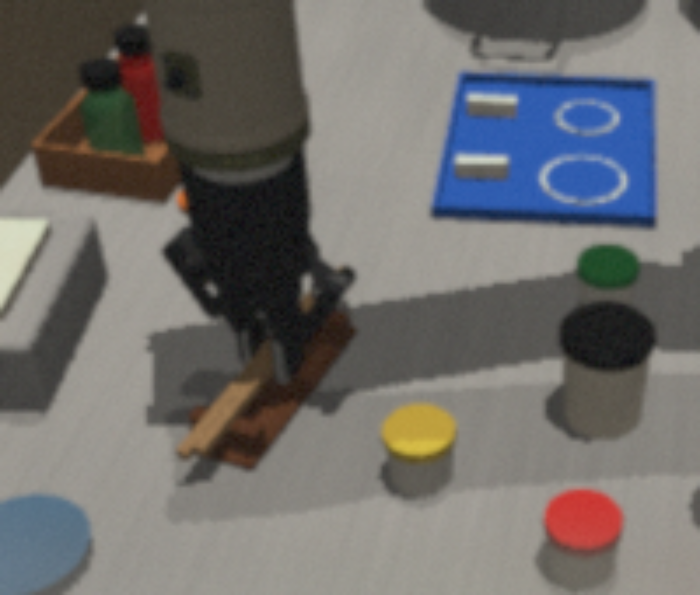

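Both sticks are held together (opening about 15–16 mm); one joined band shows at zoom (225,410). Lift.

```bash

python3 -m creep '[[0,0,0,0,0,-5,230],[0,0,0,0,0,-12,230],[0,0,0,0,0,-20,230],[0,0,0,0,0,-25,230],[0,0,0,0,0,-25,230],[0,0,0,0,0,-20,230],[0,0,0,0,0,-10,230],[0,0,0,0,0,0,230]]'
python3 -c "
from h import *
for n in ('top','side'):
  p,d=camera(n);cv2.imwrite(f'pics/{n}7.png',p)
plan([.5354,.3188,.15],-1.9)"
```

```text
clock: 14.1
position: [0.6624, -0.0014, 0.1568]
ee_rot: [0.783, 0.622, 0.001, 0.001]
ft_force: [0.2, -0.5, -0.3]
grip_width: 0.178
clk 14.2 pos [661.4  -1.6 154.3] jaw -13.0 toolz [-8.e-04 -3.e-04 -1.e+00] f [-1.  -0.1 -1.1] w 0.181
wz total rad (about tool z): -0.1938
rotvec [-0.0007  0.0004 -0.1938]
shift after turn, tool axes mm [ 316.1 -136.6    4.3]
shift now, tool axes mm [ 283.9 -194.9    4.3]
```

View pics/top7.png

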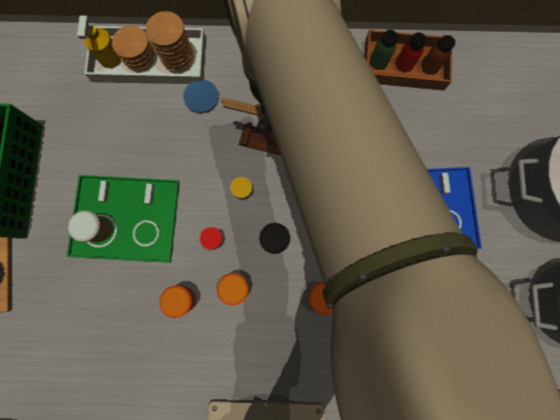

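View pics/side7.png

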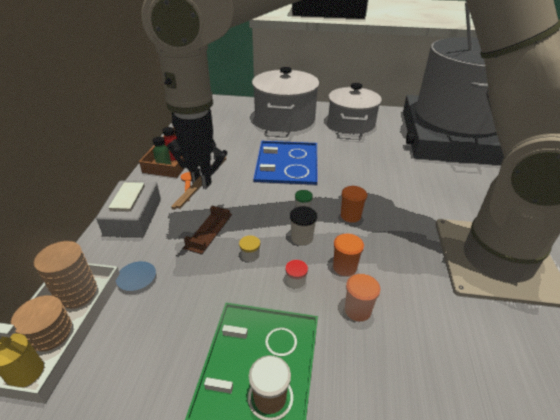

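The top view shows both sticks off the rest and the kraft cup standing on its ring (lid at (85,226)). The side view agrees, with the sticks held level at (190,195).

```bash

python3 -m creep '[[0,0,-0.03,0,0,0,230],[0,0,-0.05,0,0,0,230],[0,0,-0.05,10,-4,0,230],[0,0,-0.045,20,-9,0,230],[0,0,-0.019,30,-13,0,230],[0,0,0,30,-13,0,230],[0,0,0,30,-13,0,230],[0,0,0,30,-13,0,230]]'
python3 -m creep '[[0,0,0,30,-13,0,230],[0,0,0,30,-13,0,230],[0,0,0,30,-13,0,230],[0,0,0,25,-11,0,230],[0,0,0,20,-9,0,230],[0,0,0,10,-4,0,230],[0,0,0,0,0,0,230],[0,0,0,0,0,0,230]]'
python3 -c "
from h import *
D=np.load('top0.npy')
plan([.5354,.3188,.15],-1.9)
p,d=camera('top');cv2.imwrite('pics/top8.png',p)
s=ray('top',(85,226),.079)[0];print(s,lid('top',p,d,s,.079,tol=.005))"
```

```text
clock: 15.0
position: [0.6029, 0.155, 0.1548]
ee_rot: [0.717, 0.697, -0.0, -0.0]
ft_force: [-0.0, 0.4, 0.1]
grip_width: 0.176
clock: 15.8
position: [0.5467, 0.2981, 0.1547]
ee_rot: [0.719, 0.695, -0.0, 0.0]
ft_force: [0.6, 0.1, 0.3]
grip_width: 0.177
clk 15.8 pos [546.7 298.1 154.7] jaw -1.87 toolz [-0.e+00 -7.e-04 -1.e+00] f [0.6 0.1 0.3] w 0.177
wz total rad (about tool z): 0.0005
rotvec [0.     0.0007 0.0005]
shift after turn, tool axes mm [ 20.3 -12.    4.7]
shift now, tool axes mm [ 20.4 -12.    4.7]Traceback (most recent call last):
  File "<string>", line 6, in <module>
    s=ray('top',(85,226),.079)[0];print(s,lid('top',p,d,s,.079,tol=.005))
                                          ~~~^^^^^^^^^^^^^^^^^^^^^^^^^^^
  File "h.py", line 20, in lid
    i=1+np.argmax(s[1:,4]);v,u=np.nonzero(l==i)
        ~~~~~~~~~^^^^^^^^^
    return _wrapfunc(a, 'argmax', axis=axis, out=out, **kwds)
    return bound(*args, **kwds)
ValueError: attempt to get argmax of an empty sequence
```

View pics/top8.png

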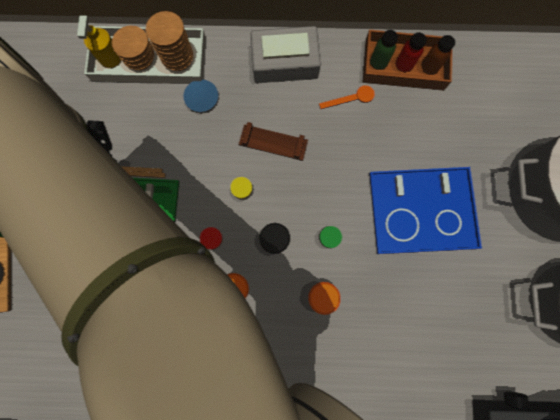

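```bash

python3 -m creep '[[0,0,0,10,-6,0,230],[0,0,0,9.5,-6,0,230],[0,0,0,0,0,20,230],[0,0,0,0,0,30,230],[0,0,0,0,0,25,230],[0,0,0,0,0,10,230],[0,0,0,0,0,0,230],[0,0,0,0,0,0,230]]'
python3 -c "
from h import *
plan([.5354,.3178,.035],-1.9)
p,d=camera('side');cv2.imwrite('pics/s9.png',cv2.resize(p[280:420,150:340],None,fx=4,fy=4))"
```

```text
clock: 16.65
position: [0.5355, 0.3193, 0.0711]
ee_rot: [0.719, 0.695, 0.001, -0.0]
ft_force: [-0.7, 0.2, 1.2]
grip_width: 0.181
clk 16.65 pos [535.5 319.3  71.1] jaw -1.88 toolz [ 9.e-04  9.e-04 -1.e+00] f [-0.7  0.2  1.2] w 0.181
wz total rad (about tool z): 0.0004
rotvec [ 0.0009 -0.0009  0.0004]
shift after turn, tool axes mm [-1.5 -0.1 36.1]
shift now, tool axes mm [-1.5 -0.1 36.1]
```

View pics/s9.png

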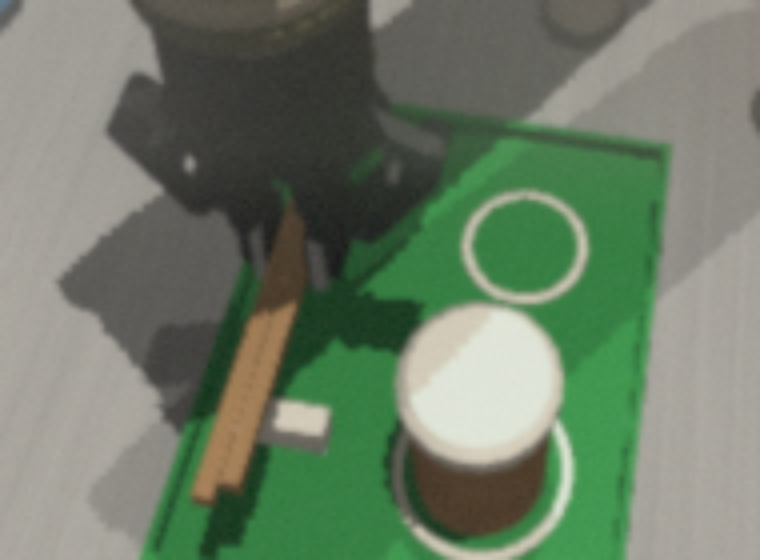

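Both sticks are held side by side (zoom ends (205,500) and (230,488)) above the near ridge, and the kraft cup sits centred on its ring. Lower them.

```bash

python3 -m creep '[[0,0,0,-1.3,0,12,230],[0,0,0,0,0,12,230],[0,0,0,0,0,7,230],[0,0,0,0,0,3,230],[0,0,0,0,0,1.5,230],[0,0,0,0,0,0,230],[0,0,0,0,0,0,230]]'
python3 -c "
from h import *
plan([.5354,.3178,.0345],-1.9)"
```

```text
clock: 17.4
position: [0.5354, 0.3174, 0.0347]
ee_rot: [0.719, 0.695, 0.0, 0.0]
ft_force: [0.4, -0.6, 0.5]
grip_width: 0.177
clk 17.4 pos [535.4 317.4  34.7] jaw -1.89 toolz [ 5.e-04  3.e-04 -1.e+00] f [ 0.4 -0.6  0.5] w 0.177
wz total rad (about tool z): 0.0003
rotvec [ 0.0005 -0.0004  0.0003]
shift after turn, tool axes mm [ 0.4 -0.   0.2]
shift now, tool axes mm [ 0.4 -0.   0.2]
```

```bash

python3 -m creep '[[0,0,0,0.3,0,0.5,230],[0,0,0,0,0,0,230],[0,0,0,0,0,0,200],[0,0,0,0,0,0,185],[0,0,0,0,0,0,170],[0,0,0,0,0,0,160],[0,0,0,0,0,0,160]]'
python3 -m creep '[[0,0,0,0,0,-5,160],[0,0,0,0,0,-15,160],[0,0,0,0,0,-25,160],[0,0,0,0,0,-40,120],[0,0,0,0,0,-30,60],[0,0,0,0,0,-10,0],[0,0,0,0,0,0,0]]'
python3 -c "
from h import *
plan([.437,-.009,.16],-1.9)
p,d=camera('side');cv2.imwrite('pics/s10.png',cv2.resize(p[280:420,150:340],None,fx=4,fy=4))"
```

```text
clock: 18.1
position: [0.5352, 0.3175, 0.0339]
ee_rot: [0.719, 0.695, -0.0, 0.0]
ft_force: [0.7, 0.3, -0.2]
grip_width: 0.377
clock: 18.8
position: [0.5359, 0.3181, 0.1614]
ee_rot: [0.719, 0.695, 0.002, 0.001]
ft_force: [0.5, -1.5, -0.3]
grip_width: 0.991
clk 18.8 pos [535.9 318.1 161.4] jaw -1.89 toolz [ 0.0033  0.0014 -1.    ] f [ 0.5 -1.5 -0.3] w 0.991
wz total rad (about tool z): 0.0001
rotvec [ 0.0033 -0.0015  0.0001]
shift after turn, tool axes mm [-330.2  -88.     1.4]
shift now, tool axes mm [-330.2  -88.1    0.6]
```

View pics/s10.png

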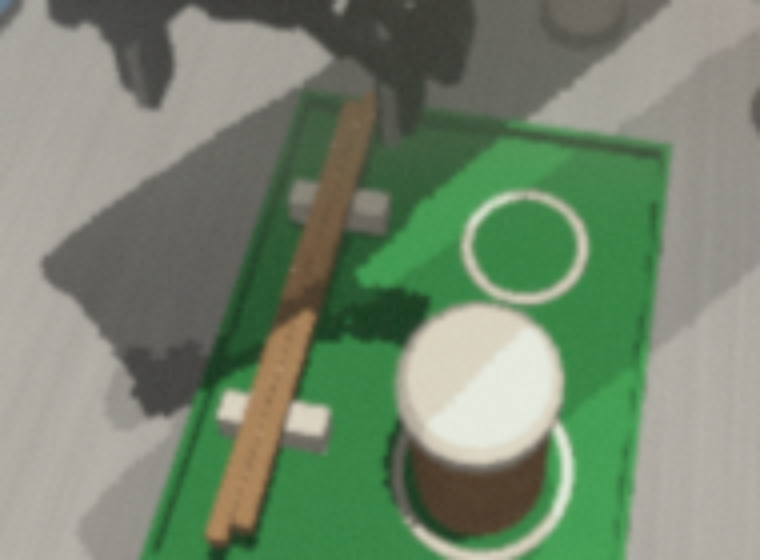

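Both sticks lie side by side across the two ridges (zoom (335,205) and (270,420)). Now the black-lid cup.

```bash

python3 -m creep '[[0,0,0,-20,-5.3,0,0],[0,0,0,-35,-9.4,0,0],[0,0,0,-35,-9.4,0,0],[0,0,0,-35,-9.4,0,0],[0,0,0,-35,-9.4,0,0],[0,0,0,-35,-9.4,0,0],[0,0,0,-35,-9.4,0,0],[0,0,0,-35,-9.4,0,0]]'
python3 -m creep '[[0,0,0,-35,-9.4,0,0],[0,0,0,-30,-8,0,0],[0,0,0,0,0,0,0],[0,0,0,0,0,0,0]]'
python3 -c "
from h import *
plan([.437,-.009,.044],-1.9)"
```

```text
clock: 19.65
position: [0.454, 0.0533, 0.1576]
ee_rot: [0.719, 0.695, -0.001, -0.001]
ft_force: [0.1, 0.2, -0.3]
grip_width: 0.998
clock: 20.05
position: [0.4352, -0.0099, 0.1581]
ee_rot: [0.719, 0.695, -0.0, -0.001]
ft_force: [0.4, 0.7, -0.5]
grip_width: 1.004
clk 20.05 pos [435.2  -9.9 158.1] jaw -1.99 toolz [-1.4e-03  1.0e-04 -1.0e+00] f [ 0.4  0.7 -0.5] w 1.004
wz total rad (about tool z): -0.0016
rotvec [-0.0014 -0.     -0.0016]
shift after turn, tool axes mm [  0.9   1.8 114.1]
shift now, tool axes mm [  0.9   1.9 114.1]
```

```bash

python3 -m creep '[[0,0,0,0.9,1.8,20,0],[0,0,0,0,0,30,0],[0,0,0,0,0,10,0],[0,0,0,0,0,0,0],[0,0,0,0,0,0,0]]'
python3 -c "
from h import *
plan([.437,-.009,.044],-1.9)
p,d=camera('side');cv2.imwrite('pics/s11.png',p)"
```

```text
clock: 20.55
position: [0.4381, -0.0078, 0.0995]
ee_rot: [0.718, 0.696, 0.0, -0.0]
ft_force: [-0.4, -0.4, 0.7]
grip_width: 1.003
clk 20.55 pos [438.1  -7.8  99.5] jaw -1.83 toolz [ 2.e-04  5.e-04 -1.e+00] f [-0.4 -0.4  0.7] w 1.003
wz total rad (about tool z): 0.0013
rotvec [ 0.0002 -0.0006  0.0013]
shift after turn, tool axes mm [-1.2 -1.1 55.5]
shift now, tool axes mm [-1.2 -1.1 55.5]
```

View pics/s11.png

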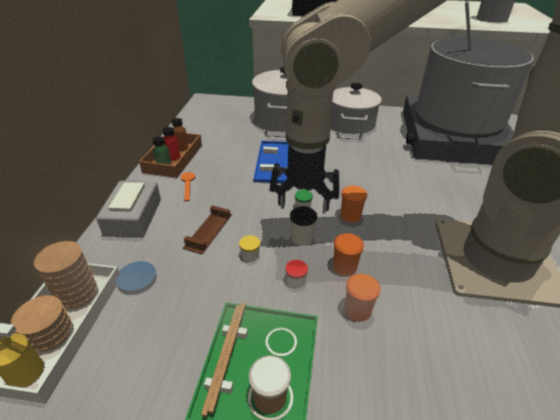

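The open jaws straddle the black cup at (303,215), and the other items are clear. Descend, grip and lift.

```bash

python3 -m creep '[[0,0,0,-1.1,-1,15,0],[0,0,0,0,0,20,0],[0,0,0,0,0,16,0],[0,0,0,0,0,4,0],[0,0,0,0,0,0,0],[0,0,0,0,0,0,0]]'
python3 -c "
from h import *
plan([.437,-.009,.044],-1.9)"
python3 -m creep '[[0,0,0,0,0,0,40],[0,0,0,0,0,0,80],[0,0,0,0,0,0,120],[0,0,0,0,0,0,150],[0,0,0,0,0,0,150],[0,0,0,0,0,0,150],[0,0,0,0,0,0,150]]' 35
python3 -c "
from h import *
plan([.437,-.009,.044],-1.9)"
python3 -m creep '[[0,0,0,0,0,-6,150],[0,0,0,0,0,-14,150],[0,0,0,0,0,-20,150],[0,0,0,0,0,-25,150],[0,0,0,0,0,-25,150],[0,0,0,0,0,-10,150],[0,0,0,0,0,0,150]]'
python3 -c "
from h import *
plan([.4806,-.2829,.144],-1.9)
p,d=camera('side');cv2.imwrite('pics/s12.png',p)"
```

```text
clock: 21.2
position: [0.4375, -0.0096, 0.045]
ee_rot: [0.719, 0.695, 0.0, 0.001]
ft_force: [0.9, 0.8, -0.5]
grip_width: 1.002
clk 21.2 pos [437.5  -9.6  45. ] jaw -1.89 toolz [ 1.5e-03 -3.0e-04 -1.0e+00] f [ 0.9  0.8 -0.5] w 1.002
wz total rad (about tool z): 0.0002
rotvec [0.0015 0.0003 0.0002]
shift after turn, tool axes mm [ 0.6 -0.5  1. ]
shift now, tool axes mm [ 0.6 -0.5  1. ]
clock: 21.9
position: [0.4372, -0.0096, 0.0449]
ee_rot: [0.719, 0.695, 0.0, 0.001]
ft_force: [-4.1, -0.8, 10.9]
grip_width: 0.673
clk 21.9 pos [437.2  -9.6  44.9] jaw -1.89 toolz [ 9.e-04 -7.e-04 -1.e+00] f [-4.1 -0.8 10.9] w 0.673
wz total rad (about tool z): 0.0002
rotvec [0.0009 0.0006 0.0002]
shift after turn, tool axes mm [ 0.6 -0.2  0.9]
shift now, tool axes mm [ 0.6 -0.2  0.9]
clock: 22.6
position: [0.4375, -0.0098, 0.1454]
ee_rot: [0.719, 0.695, 0.001, 0.001]
ft_force: [-0.3, 0.6, -3.3]
grip_width: 0.676
clk 22.6 pos [437.5  -9.8 145.4] jaw -1.91 toolz [ 0.0029 -0.0013 -1.    ] f [-0.3  0.6 -3.3] w 0.676
wz total rad (about tool z): -0.0001
rotvec [ 0.0029  0.0012 -0.0001]
shift after turn, tool axes mm [-271.5   52.2    1.4]
shift now, tool axes mm [-271.5   52.2    1.8]
```

View pics/s12.png

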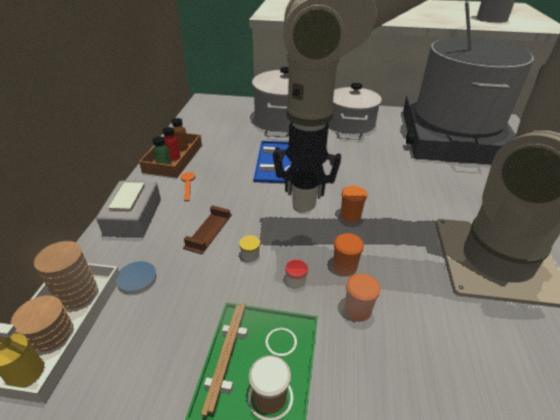

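Held upright at (306,195). Carry it to the blue tray; the cup's base, at 100 mm, clears the green pot.

```bash

python3 -m creep '[[0,0,0,-12,2.5,0,150],[0,0,0,-22,4.2,0,150],[0,0,0,-30,5.8,0,150],[0,0,0,-30,5.8,0,150],[0,0,0,-30,5.8,0,150],[0,0,0,-30,5.8,0,150],[0,0,0,-30,5.8,0,150],[0,0,0,-30,5.8,0,150]]'
python3 -m creep '[[0,0,0,-30,5.8,0,150],[0,0,0,-18,3.4,0,150],[0,0,0,-10,2,0,150],[0,0,0,0,0,0,150],[0,0,0,0,0,0,150]]'
python3 -c "
from h import *
plan([.4806,-.2835,.049],-1.9)"
```

```text
clock: 23.45
position: [0.4701, -0.2269, 0.1422]
ee_rot: [0.719, 0.695, -0.001, -0.001]
ft_force: [1.2, -0.6, -3.1]
grip_width: 0.674
clock: 23.95
position: [0.4804, -0.2818, 0.1436]
ee_rot: [0.718, 0.696, 0.0, -0.0]
ft_force: [0.1, 0.6, -1.6]
grip_width: 0.672
clk 23.95 pos [ 480.4 -281.8  143.6] jaw -1.81 toolz [-4.e-04  1.e-03 -1.e+00] f [ 0.1  0.6 -1.6] w 0.672
wz total rad (about tool z): 0.0015
rotvec [-0.0005 -0.0009  0.0015]
shift after turn, tool axes mm [-1.7  0.2 94.6]
shift now, tool axes mm [-1.8  0.3 94.6]
```

```bash

python3 -m creep '[[0,0,0,-1.7,0.2,15,150],[0,0,0,0,0,25,150],[0,0,0,0,0,25,150],[0,0,0,0,0,10,150],[0,0,0,0,0,0,150],[0,0,0,0,0,0,150]]'
python3 -c "
from h import *
plan([.4806,-.2835,.049],-1.9)
p,d=camera('side');cv2.imwrite('pics/s13.png',cv2.resize(p[100:220,220:370],None,fx=4,fy=4))"
```

```text
clock: 24.55
position: [0.481, -0.2847, 0.0696]
ee_rot: [0.718, 0.696, 0.0, 0.0]
ft_force: [-0.2, 0.1, -2.3]
grip_width: 0.675
clk 24.55 pos [ 481.  -284.7   69.6] jaw -1.85 toolz [ 7.e-04 -3.e-04 -1.e+00] f [-0.2  0.1 -2.3] w 0.675
wz total rad (about tool z): 0.0008
rotvec [0.0007 0.0002 0.0008]
shift after turn, tool axes mm [ 1.2 -0.5 20.6]
shift now, tool axes mm [ 1.2 -0.5 20.6]
```

View pics/s13.png

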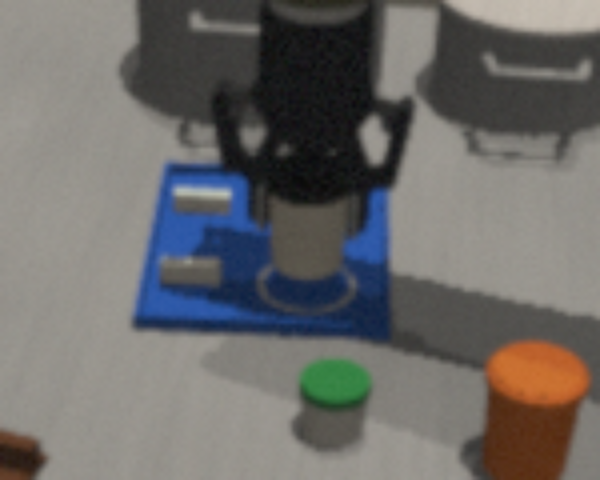

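The cup hovers about 20 mm above the large ring (zoom (308,285)) and is aligned with it. Lower and release.

```bash

python3 -m creep '[[0,0,0,1.1,-0.4,9,150],[0,0,0,0,0,7,150],[0,0,0,0,0,4,150],[0,0,0,0,0,1,150],[0,0,0,0,0,0,150],[0,0,0,0,0,0,150]]'
python3 -c "
from h import *
plan([.4806,-.2835,.049],-1.9)"
```

```text
clock: 25.2
position: [0.48, -0.2859, 0.0492]
ee_rot: [0.719, 0.695, -0.001, 0.001]
ft_force: [-5.9, -3.7, 13.0]
grip_width: 0.677
clk 25.2 pos [ 480.  -285.9   49.2] jaw -1.98 toolz [ 1.0e-04 -3.1e-03 -1.0e+00] f [-5.9 -3.7 13. ] w 0.677
wz total rad (about tool z): -0.0013
rotvec [ 0.0002  0.0031 -0.0013]
shift after turn, tool axes mm [2.4 0.5 0.2]
shift now, tool axes mm [2.4 0.5 0.2]
```

It made contact early and shifted 2 mm in y; raise slightly and recentre.

```bash

python3 -m creep '[[0,0,0,0,0,-4,150],[0,0,0,0,0,0,150],[0,0,0,0,0,0,150]]'
python3 -c "
from h import *
plan([.4806,-.2835,.051],-1.9)"
```

```text
clock: 25.5
position: [0.4802, -0.2835, 0.0517]
ee_rot: [0.719, 0.695, 0.0, -0.0]
ft_force: [-0.6, -0.4, -2.9]
grip_width: 0.674
clk 25.5 pos [ 480.2 -283.5   51.7] jaw -1.87 toolz [ 0.e+00  3.e-04 -1.e+00] f [-0.6 -0.4 -2.9] w 0.674
wz total rad (about tool z): 0.0005
rotvec [-0.     -0.0003  0.0005]
shift after turn, tool axes mm [0.  0.4 0.7]
shift now, tool axes mm [0.  0.4 0.7]
```

```bash

python3 -m creep '[[0,0,0,0,0.3,1,150],[0,0,0,0,0,0.8,150],[0,0,0,0,0,0,150],[0,0,0,0,0,0,150]]'
python3 -c "
from h import *
plan([.4806,-.2835,.051],-1.9)"
```

```text
clock: 25.9
position: [0.4804, -0.2837, 0.05]
ee_rot: [0.719, 0.695, 0.0, -0.0]
ft_force: [0.1, -0.8, -2.4]
grip_width: 0.674
clk 25.9 pos [ 480.4 -283.7   50. ] jaw -1.89 toolz [-1.e-04  2.e-04 -1.e+00] f [ 0.1 -0.8 -2.4] w 0.674
wz total rad (about tool z): 0.0002
rotvec [-0.0001 -0.0002  0.0002]
shift after turn, tool axes mm [ 0.2  0.2 -1. ]
shift now, tool axes mm [ 0.2  0.2 -1. ]
```

```bash

python3 -m creep '[[0,0,0,0.2,0,0.7,150],[0,0,0,0,0,0.3,150],[0,0,0,0,0,0,150]]'
python3 -m creep '[[0,0,0,0,0,0,75],[0,0,0,0,0,0,60],[0,0,0,0,0,0,45],[0,0,0,0,0,0,30],[0,0,0,0,0,0,30],[0,0,0,0,0,0,30]]'
python3 -m creep '[[0,0,0,0,0,-8,30],[0,0,0,0,0,-20,20],[0,0,0,0,0,-30,0],[0,0,0,0,0,-40,0],[0,0,0,0,0,-20,0],[0,0,0,0,0,0,0]]'
python3 -c "
from h import *
plan([.4375,.123,.16],-1.9)"
```

```text
clock: 26.2
position: [0.4805, -0.2843, 0.0497]
ee_rot: [0.719, 0.695, -0.0, 0.0]
ft_force: [-1.3, -1.1, 6.1]
grip_width: 0.675
clock: 26.8
position: [0.4805, -0.2836, 0.0491]
ee_rot: [0.719, 0.695, 0.0, 0.0]
ft_force: [-0.1, -0.2, -0.4]
grip_width: 0.884
clock: 27.4
position: [0.4821, -0.2843, 0.1711]
ee_rot: [0.719, 0.695, 0.001, 0.003]
ft_force: [-0.2, 0.4, 0.6]
grip_width: 1.002
clk 27.4 pos [ 482.1 -284.3  171.1] jaw -1.89 toolz [ 0.005  -0.0035 -1.    ] f [-0.2  0.4  0.6] w 1.002
wz total rad (about tool z): 0.0003
rotvec [0.0051 0.0033 0.0003]
shift after turn, tool axes mm [405.6 -58.1  11.1]
shift now, tool axes mm [405.6 -58.1   9.5]
```

```bash

python3 -m creep '[[0,0,0,20,-2.9,0,0],[0,0,0,35,-5,0,0],[0,0,0,35,-5,0,0],[0,0,0,35,-5,0,0],[0,0,0,35,-5,0,0],[0,0,0,35,-5,0,0],[0,0,0,35,-5,0,0],[0,0,0,35,-5,0,0]]'
python3 -m creep '[[0,0,0,35,-5,0,0],[0,0,0,35,-5,0,0],[0,0,0,35,-5,0,0],[0,0,0,25,-3.6,0,0],[0,0,0,10,-1.5,0,0],[0,0,0,0,0,0,20],[0,0,0,0,0,0,40]]'
python3 -c "
from h import *
plan([.4375,.123,.031],-1.9)
p,d=camera('top');cv2.imwrite('pics/top14.png',p)
s=ray('top',(395,222),.079)[0];print(s,lid('top',p,d,s,.079,tol=.003))"
```

```text
clock: 28.2
position: [0.45, -0.0155, 0.1664]
ee_rot: [0.718, 0.696, -0.001, -0.0]
ft_force: [1.3, 0.8, 0.3]
grip_width: 0.996
clock: 28.9
position: [0.4357, 0.122, 0.1667]
ee_rot: [0.719, 0.695, -0.001, -0.0]
ft_force: [0.7, -0.1, -0.3]
grip_width: 0.843
clk 28.9 pos [435.7 122.  166.7] jaw -1.93 toolz [-9.e-04 -6.e-04 -1.e+00] f [ 0.7 -0.1 -0.3] w 0.843
wz total rad (about tool z): -0.0006
rotvec [-0.0008  0.0006 -0.0006]
shift after turn, tool axes mm [  1.1   1.8 135.7]
shift now, tool axes mm [  1.2   1.9 135.7]
[ 0.47380202 -0.24552367] [ 0.4788 -0.2771  0.0567  0.4786 -0.2733  0.079 ]
```

View pics/top14.png

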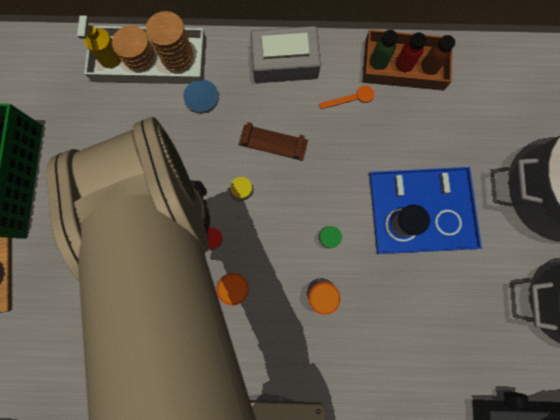

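The black cup stands on the blue large ring (lid at (414,220)) and the gripper is over the red pot at (211,238). Descend.

```bash

python3 -m creep '[[0,0,0,1.2,1.8,25,40],[0,0,0,0,0,30,40],[0,0,0,0,0,25,40],[0,0,0,0,0,5,40],[0,0,0,0,0,0,40],[0,0,0,0,0,0,40]]'
python3 -c "
from h import *
plan([.4375,.123,.031],-1.9)
p,d=camera('side');cv2.imwrite('pics/s15.png',cv2.resize(p[180:320,220:380],None,fx=4,fy=4))"
```

```text
clock: 29.55
position: [0.4385, 0.124, 0.0832]
ee_rot: [0.719, 0.695, 0.0, 0.0]
ft_force: [1.1, 0.5, 0.8]
grip_width: 0.844
clk 29.55 pos [438.5 124.   83.2] jaw -1.94 toolz [ 1.3e-03  1.0e-04 -1.0e+00] f [1.1 0.5 0.8] w 0.844
wz total rad (about tool z): -0.0006
rotvec [ 0.0013 -0.0001 -0.0006]
shift after turn, tool axes mm [-1.  -0.9 52.2]
shift now, tool axes mm [-1.  -1.  52.2]
```

View pics/s15.png

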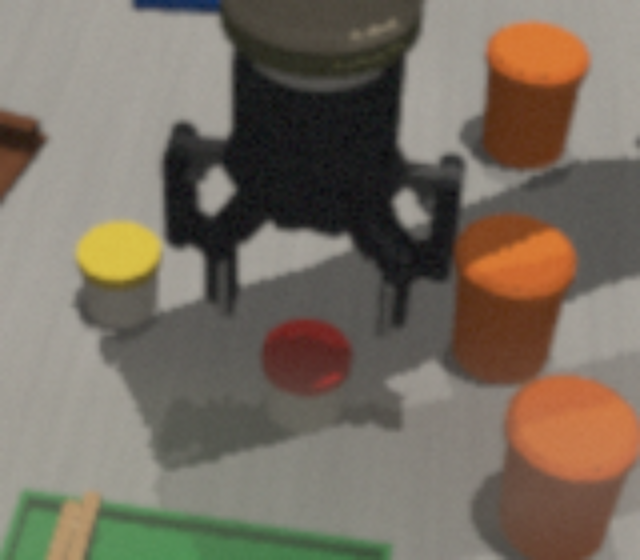

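The jaws straddle the red pot (zoom (305,355)) and the knuckles clear the orange cups. Descend and grip.

```bash

python3 -m creep '[[0,0,0,-1,-0.9,15,40],[0,0,0,0,0,20,40],[0,0,0,0,0,13,40],[0,0,0,0,0,4,40],[0,0,0,0,0,0,40],[0,0,0,0,0,0,40]]'
python3 -c "
from h import *
plan([.4375,.123,.031],-1.9)"
python3 -m creep '[[0,0,0,0,0,0,80],[0,0,0,0,0,0,100],[0,0,0,0,0,0,120],[0,0,0,0,0,0,140],[0,0,0,0,0,0,170],[0,0,0,0,0,0,170],[0,0,0,0,0,0,170]]' 25
python3 -c "
from h import *
plan([.4375,.123,.031],-1.9)"
```

```text
clock: 30.2
position: [0.4371, 0.1234, 0.0306]
ee_rot: [0.719, 0.695, 0.0, 0.0]
ft_force: [0.0, -0.3, 1.1]
grip_width: 0.843
clk 30.2 pos [437.1 123.4  30.6] jaw -1.88 toolz [ 6.e-04  1.e-04 -1.e+00] f [ 0.  -0.3  1.1] w 0.843
wz total rad (about tool z): 0.0003
rotvec [ 0.0006 -0.0002  0.0003]
shift after turn, tool axes mm [-0.4  0.4 -0.4]
shift now, tool axes mm [-0.4  0.4 -0.4]
clock: 30.9
position: [0.4371, 0.1233, 0.0306]
ee_rot: [0.719, 0.695, 0.0, 0.0]
ft_force: [-2.2, -1.2, 6.7]
grip_width: 0.525
clk 30.9 pos [437.1 123.3  30.6] jaw -1.9 toolz [ 6.e-04 -4.e-04 -1.e+00] f [-2.2 -1.2  6.7] w 0.525
wz total rad (about tool z): 0.0001
rotvec [0.0007 0.0003 0.0001]
shift after turn, tool axes mm [-0.2  0.4 -0.4]
shift now, tool axes mm [-0.2  0.4 -0.4]
```

```bash

python3 -m creep '[[0,0,0,0,0,-6,170],[0,0,0,0,0,-14,170],[0,0,0,0,0,-20,170],[0,0,0,0,0,-30,170],[0,0,0,0,0,-30,170],[0,0,0,0,0,-20,170],[0,0,0,0,0,-10,170],[0,0,0,0,0,0,170]]'
python3 -c "
from h import *
plan([.4882,-.3826,.16],-1.9)
p,d=camera('side');cv2.imwrite('pics/s16.png',p)"
```

```text
clock: 31.7
position: [0.4374, 0.1233, 0.1615]
ee_rot: [0.719, 0.695, 0.001, 0.001]
ft_force: [0.0, -0.2, -0.9]
grip_width: 0.528
clk 31.7 pos [437.4 123.3 161.5] jaw -1.9 toolz [ 2.7e-03 -5.0e-04 -1.0e+00] f [ 0.  -0.2 -0.9] w 0.528
wz total rad (about tool z): -0.0
rotvec [ 0.0027  0.0004 -0.    ]
shift after turn, tool axes mm [-504.    67.5    1.5]
shift now, tool axes mm [-504.    67.5    1.9]
```

View pics/s16.png

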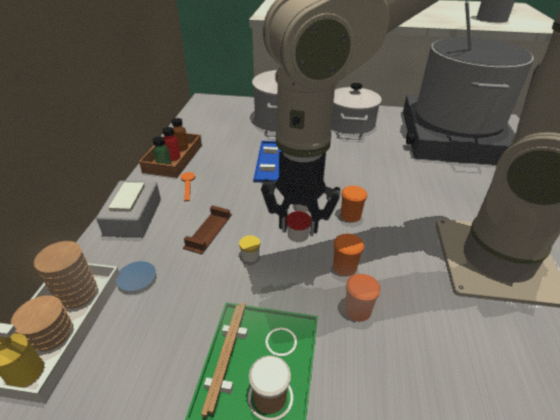

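The red pot is held upright at (300,222). Carry it.

```bash

python3 -m creep '[[0,0,0,-12,1.6,0,170],[0,0,0,-22,3,0,170],[0,0,0,-30,4,0,170],[0,0,0,-30,4,0,170],[0,0,0,-30,4,0,170],[0,0,0,-30,4,0,170],[0,0,0,-30,4,0,170],[0,0,0,-30,4,0,170]]'
python3 -m creep '[[0,0,0,-30,4,0,170],[0,0,0,-30,4,0,170],[0,0,0,-30,4,0,170],[0,0,0,-30,4,0,170],[0,0,0,-30,4,0,170],[0,0,0,-30,4,0,170],[0,0,0,-30,4,0,170],[0,0,0,-30,4,0,170]]'
python3 -m creep '[[0,0,0,-30,4,0,170],[0,0,0,-12,1.6,0,170],[0,0,0,-8,1,0,170],[0,0,0,0,0,0,170],[0,0,0,0,0,0,170]]'
python3 -c "
from h import *
plan([.4882,-.3826,.035],-1.9)"
```

```text
clock: 32.55
position: [0.4575, -0.0927, 0.1587]
ee_rot: [0.719, 0.695, -0.001, -0.001]
ft_force: [1.2, 0.9, 0.0]
grip_width: 0.525
clock: 33.35
position: [0.4817, -0.3333, 0.1582]
ee_rot: [0.719, 0.695, -0.0, -0.001]
ft_force: [0.1, 0.3, 0.0]
grip_width: 0.526
clock: 33.85
position: [0.4876, -0.3812, 0.1598]
ee_rot: [0.718, 0.696, 0.0, -0.0]
ft_force: [0.2, 0.0, -0.5]
grip_width: 0.525
clk 33.85 pos [ 487.6 -381.2  159.8] jaw -1.8 toolz [-3.e-04  9.e-04 -1.e+00] f [ 0.2  0.  -0.5] w 0.525
wz total rad (about tool z): 0.0017
rotvec [-0.0003 -0.0008  0.0017]
shift after turn, tool axes mm [ -1.4   0.6 124.8]
shift now, tool axes mm [ -1.5   0.7 124.8]
```

```bash

python3 -m creep '[[0,0,0,-1.4,0.6,20,170],[0,0,0,0,0,30,170],[0,0,0,0,0,30,170],[0,0,0,0,0,20,170],[0,0,0,0,0,5,170],[0,0,0,0,0,0,170],[0,0,0,0,0,0,170]]'
python3 -c "
from h import *
plan([.4882,-.3826,.035],-1.9)
p,d=camera('side');cv2.imwrite('pics/s17.png',cv2.resize(p[80:220,200:370],None,fx=4,fy=4))"
```

```text
clock: 34.55
position: [0.4887, -0.384, 0.0566]
ee_rot: [0.718, 0.696, 0.0, 0.001]
ft_force: [0.4, 0.1, 0.2]
grip_width: 0.528
clk 34.55 pos [ 488.7 -384.    56.6] jaw -1.86 toolz [ 0.0016 -0.0011 -1.    ] f [0.4 0.1 0.2] w 0.528
wz total rad (about tool z): 0.0008
rotvec [0.0016 0.001  0.0008]
shift after turn, tool axes mm [ 1.4 -0.6 21.6]
shift now, tool axes mm [ 1.4 -0.6 21.6]
```

View pics/s17.png

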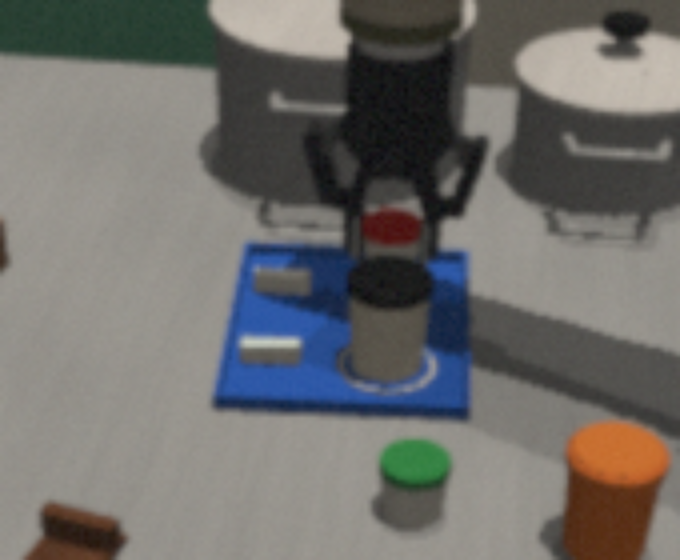

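The red pot hovers above the small ring, behind the black cup, which stands centred on its ring (zoom (388,370)). Lower it.

```bash

python3 -m creep '[[0,0,0,1.2,-0.5,9,170],[0,0,0,0,0,7,170],[0,0,0,0,0,3,170],[0,0,0,0,0,1,170],[0,0,0,0,0,0,170],[0,0,0,0,0,0,170]]'
python3 -c "
from h import *
plan([.4882,-.3826,.0346],-1.9)"
```

```text
clock: 35.2
position: [0.4876, -0.383, 0.0352]
ee_rot: [0.719, 0.695, 0.0, 0.0]
ft_force: [0.1, -0.9, -0.0]
grip_width: 0.526
clk 35.2 pos [ 487.6 -383.    35.2] jaw -1.89 toolz [ 3.e-04 -2.e-04 -1.e+00] f [ 0.1 -0.9 -0. ] w 0.526
wz total rad (about tool z): 0.0002
rotvec [0.0004 0.0002 0.0002]
shift after turn, tool axes mm [0.4 0.6 0.6]
shift now, tool axes mm [0.4 0.6 0.6]
```

```bash

python3 -m creep '[[0,0,0,0.4,0.5,0.6,170],[0,0,0,0,0,0.2,170],[0,0,0,0,0,0,110],[0,0,0,0,0,0,95],[0,0,0,0,0,0,80],[0,0,0,0,0,0,65],[0,0,0,0,0,0,65]]'
python3 -m creep '[[0,0,0,0,0,-5,65],[0,0,0,0,0,-15,65],[0,0,0,0,0,-30,65],[0,0,0,0,0,-40,40],[0,0,0,0,0,-40,0],[0,0,0,0,0,-20,0],[0,0,0,0,0,0,0]]'
python3 -c "
from h import *
plan([.40,0,.25],-1.9)"
```

```text
clock: 35.9
position: [0.4879, -0.3825, 0.0343]
ee_rot: [0.719, 0.695, -0.0, 0.0]
ft_force: [-0.7, -0.2, 0.1]
grip_width: 0.741
clock: 36.6
position: [0.4896, -0.3833, 0.1896]
ee_rot: [0.719, 0.695, 0.0, 0.004]
ft_force: [0.8, -0.1, 0.5]
grip_width: 1.004
clk 36.6 pos [ 489.6 -383.3  189.6] jaw -1.88 toolz [ 0.0056 -0.0046 -1.    ] f [ 0.8 -0.1  0.5] w 1.004
wz total rad (about tool z): 0.0003
rotvec [0.0057 0.0045 0.0003]
shift after turn, tool axes mm [ 380.2 -102.3  -60.4]
shift now, tool axes mm [ 379.9 -101.8  -62.7]
```

```bash

python3 -m creep '[[0,0,0,20,0,-20,0],[0,0,0,40,0,-20,0],[0,0,0,40,0,-20,0],[0,0,0,40,0,0,0],[0,0,0,40,0,0,0],[0,0,0,40,0,0,0],[0,0,0,40,0,0,0],[0,0,0,40,0,0,0]]'
python3 -m creep '[[0,0,0,40,0,0,0],[0,0,0,20,0,0,0],[0,0,0,0,0,0,0],[0,0,0,0,0,0,0]]'
python3 - <<'E'
from h import *
P={n:camera(n) for n in('top','side')}
for n in P: cv2.imwrite(f'pics/{n}18.png',P[n][0])
for nm,X in(("kraft",(.4515,.3715,.079)),("black",(.4806,-.2829,.079)),("red",(.4885,-.3826,.044)),("yel",(.5462,.0645,.04)),("grn",(.4463,-.1246,.04))):
    for n in P:
        try: print(nm,n,X,lid(n,*P[n],X[:2],X[2],tol=.003))
        except Exception as e: print(nm,n,"no")
for n,(a,b,c,e) in(("top",(70,170,185,215)),("side",(190,290,255,420))):
    p=P[n][0];h=cv2.cvtColor(p,cv2.COLOR_BGR2HSV)
    m=((h[...,0]>8)&(h[...,0]<25)&(h[...,1]>80)&(h[...,2]>90)).astype(np.uint8);q=np.zeros_like(m);q[b:e,a:c]=m[b:e,a:c]
    k,l,s,_=cv2.connectedComponentsWithStats(q);i=1+np.argmax(s[1:,4]);v,u=np.nonzero(l==i)
    r=cv2.minAreaRect(ray(n,np.c_[u,v],.028).astype(np.float32));print("sticks",n,np.round(r[0],4),np.round(r[1],4),r[2])
E
```

```text
clock: 37.4
position: [0.4973, -0.081, 0.2445]
ee_rot: [0.719, 0.695, -0.0, 0.0]
ft_force: [1.5, -1.1, 0.7]
grip_width: 0.999
clock: 37.8
position: [0.4996, -0.0228, 0.2443]
ee_rot: [0.718, 0.696, -0.0, 0.0]
ft_force: [0.6, -0.1, -0.1]
grip_width: 1.001
kraft top (0.4515, 0.3715, 0.079) [0.4523 0.3688 0.0613 0.4519 0.3694 0.0793]
kraft side (0.4515, 0.3715, 0.079) [0.45   0.375  0.0614 0.45   0.3753 0.0792]
black top (0.4806, -0.2829, 0.079) [ 0.4803 -0.2841  0.0615  0.4806 -0.2844  0.0792]
black side (0.4806, -0.2829, 0.079) [ 0.4782 -0.2766  0.0619  0.4779 -0.2748  0.0779]
red top (0.4885, -0.3826, 0.044) [ 0.4884 -0.3813  0.0482  0.4884 -0.3826  0.0444]
red side (0.4885, -0.3826, 0.044) [ 0.4977 -0.3809  0.0368  0.4973 -0.3812  0.0434]
yel top no
yel side (0.5462, 0.0645, 0.04) [0.5433 0.069  0.0488 0.5443 0.0693 0.0399]
grn top no
grn side (0.4463, -0.1246, 0.04) [ 0.4432 -0.1197  0.0482  0.4438 -0.1199  0.0395]
sticks top [0.5361 0.3182] [0.2063 0.0159] 88.32487487792969
sticks side [0.5343 0.3198] [0.2051 0.0174] 87.80924224853516
```

View pics/top18.png

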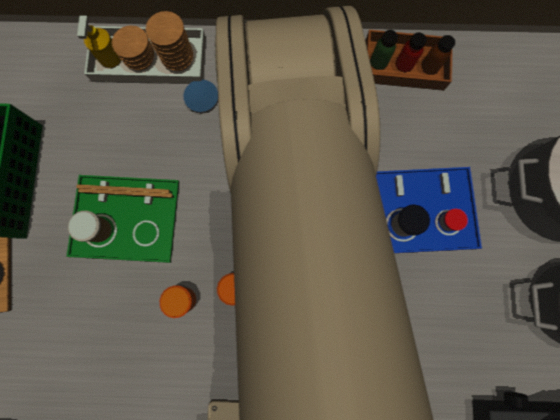

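View pics/side18.png

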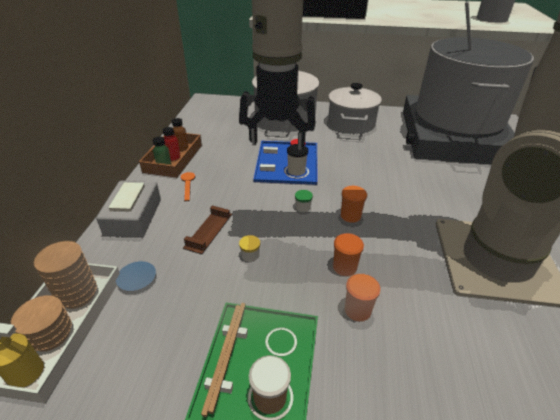

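The top view shows the kraft cup at (85,226), the sticks across both ridges at (125,191), the black cup at (414,220) and the red pot at (455,220). The side view agrees, with the yellow and green pots still standing in place. Handing in.

```bash
python3 -c "
from workcell import *
print(hand_in())"
```

```text
the job is handed in; nothing more can be done
None
```

Both orders are made up and handed in at about 38 s of robot time. I followed the order asked: kraft cup, then both chopsticks in one grasp, on the green tray; then the black-lidded cup and the red pot on the blue tray.

**Cups and pot:** From the top camera the kraft cup is about 3 mm, the black cup 1 mm and the red pot 1 mm from its ring centre, all upright.

**Chopsticks:** They lie side by side across both ridges, within about 1.5 mm of centre and parallel to the tray. They were already offset about 6 mm lengthwise from each other on the rest, and that offset remains.

**Checks that disagreed or were incomplete:**
- **Side-camera lid positions:** These read 4 to 8 mm higher in y than the top camera's for the cups. The same kind of shift appeared before anything was moved, so I trusted the top camera. The side reading for the red pot is unreliable because the black cup partly hid it.
- **Yellow and green pots:** The arm hid both from the top camera at the end. The side pictures show them standing where they were. Their side readings match the starting ones only within the change in measuring tolerance, up to 3 mm.
- **Black cup placing:** The first touchdown came early, with 13 N upward. I raised the cup about 3 mm, recentred it and set it down again before releasing.

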